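Throw the toggle clamp with its extension bar

TASK

The heat sink in the drilling fixture has to be locked down. Pick up the fork-ended extension bar, set its fork over the toggle clamp's short handle and swing the handle round past its dead point until the clamp has snapped fully shut; do not push the handle with the gripper or arm itself. Then take the bar off and lay it, the same way up as you found it, flat on the bench clear of the clamp, leaving the heat sink seated in its fixture.

Things in the scene. Friction and masses are not known exactly. Their poses are not given: they have to be found in the camera images.
- extension_bar: Extension bar, 147 mm long, 0.25 kg: black sleeve grip 20 wide, 32 high, with a wider steel fork at one end (the plain flat steel bar with holes is another thing). Origin: underside of the sleeve at the gripping and balance point; x along the bar to the fork, z up, y the width to grip. Sleeve x = -55 to 30 mm; fork x = 30 to 91 mm.
- bar_fork (a point): Middle of the bar's fork, at x = 63, z = 16 mm of the bar; same axes. The fork is an inverted U, open in front and below, shut at its root (x = 38 mm) by a 35 mm wide plate: two legs 5 mm thick, 25 mm apart inside, from the underside z = 0 up to a roof (z = 32 to 37 mm).
- clamp_pivot (a point): Upright pivot axis of the toggle clamp, 86 mm above the bench, at the handle's mid height. Fixed to the base plate on a plywood plinth (together 52 mm high, 98 wide, from 45 mm behind to 147 mm ahead of the pivot), fixed to the bench. x points along the plunger to the heat sink, z up. The round hub on it has a 13 mm radius.
- handle_tip (a point): End of the clamp's short steel handle, a level bar 12 x 12 mm (80 to 92 mm above the bench) reaching 85 mm from the pivot. x outward along it, z up. The fork drops over it from above, bar x pointing from tip to pivot: well seated with this tip at x = 48 mm of the bar and the bar's underside 64 to 70 mm above the bench (the roof meets the handle at 60).
- clamp_handle (a joint): Handle angle about the upright pivot, rad, growing counterclockwise from above. 0 fully open at its stop (the start), 0.80 dead point, 1.20 fully shut at its stop. The plunger's spring resists with 1.0 N m at 0, 0.8 halfway, none at the dead point; past that it throws the handle on to the shut stop and holds it with 0.7 N m.
- heat_sink: Finned aluminium heat sink, 50 x 75 x 29 mm, loose in the nest on the clamp's base plate before the plunger. Origin: centre of its underside. Not to be handled; the shut clamp presses it against the fence.

How it is judged:
By the outcome, as a careful person would: the job done as asked, in the order asked, and still so for the second after the job is handed in, with the robot touching nothing.
It also fails if it takes over 53 s, if anything falls off the work surface, if the arm or the gripper's body presses on something with over 40 N, if the wrist force passes 120 N, or if a joint passes its speed limit or range.

ROBOT

A 7-joint arm with a two-finger parallel gripper is mounted at the origin on a cart in front of the work surface, level with it; the furniture and walls round the work are solid. World frame = base frame: x ahead of the robot, y to its left, z up, the work surface at z = 0. Lengths are in mm, angles in rad, forces in N, time in s.
With the tool pointing down it reaches from about 425 to 875 mm from the base axis. Payload 4.7 kg.
Tool frame: the origin (TCP) lies between the finger pads; the fingertips stand r.tips_ahead ahead of it and the grasp point (between the pads) lies 2 mm behind it (r.tips_ahead is the distance from the TCP to the fingertips, in mm); z points along the fingers, y is the line along which they close (so a half turn about z gives the same grasp; the last joint's range is limited). The gripper opens to 87 mm and grips with 3 to 60 N. Pads are 19 mm wide; open, the fingers measure 117 mm over their backs; the gripper's body (75 mm by 190 mm) begins 51 mm behind the grasp point.
Start: joints at [1.237, 0.321, -0.07, 1.45, 0.023, 1.371, -0.057], TCP at [221.521, -611.108, 239.587] pointing down, gripper open.
Joint ranges: [-2.86, 2.86], [-0.3, 2.09], [-1.38, 1.24], [0.06, 2.45], [-1.56, 4.7], [0.09, 2.05], [-2.69, 2.69]. Speed limits (rad/s): [2.57, 2.57, 3.14, 3.14, 3.14, 3.14, 3.14].

INTERFACE

Orientations are given as a unit quaternion [x, y, z, w].
In Python, from station import r gives the robot as it stands.
- The arm moves only by the tool jog_arm, never from a script. Its argument "deltas" is a list of rows, each a list of 3 entries, a list of its own where there are three numbers: the finger opening in cm, from 0 to 8.7, then the shift along the world's x, y, z in cm, then the turn, a rotation vector about the world's x, y, z in rad. A call has 1 to 12 rows; each row is the pose to reach, as a shift and turn from the pose commanded when the call began; what a row does not reach only later rows make up. A row lasts 1/8 s, in which the tool goes at most 62.5 mm and 10.7 degrees, less where a joint would pass 70% of its speed; a pose out of reach is approached as far as the arm can. A call with a gripper value outside its range is refused whole. The fingers move at their own pace and stop on an object; "grip_force" is the grip in N (left out, the last holds). Time passes only in rows, so rows that repeat a pose let the fingers close. It gives the time, the measured TCP pose, the force, the opening and the grip force at its end, in the units of the state.
- r.read_state(): the state, without advancing time (a new reading comes with each control period).
- r.snapshot(name): name is "side" or "top" or "wrist"; returns a dict with "img" (400x640x3 uint8, blue, green, red), "fx", "fy", "cx", "cy" (pixels), "rvec" (rotation vector, rad) and "tvec" (3), from world to camera coordinates, as OpenCV has them. Camera axes: x right, y down, z forward; pixel columns grow to the right and rows downward; lengths in mm; the calibration is good to about 2 mm. A picture is of the moment at which its call begins. There is no depth.
- r.job_done(): hands the job in; it is judged then, once.
The state is a dict: "t": time; "joint_pos": joint angles; "dq": joint speeds; "joint_efforts": joint torques, N m; "tcp_pos": TCP position; "tool_rot": TCP orientation; "contact_force": force on the tool from outside, world axes, zero at the start; "moment": the same for the moment, N m; "grip_width": opening from 0.0 (shut) to 1.0 (fully open); "finger_force": force on a finger pad.
Only numpy, scipy, OpenCV 4.12 (cv2) and the standard library are available. Lean on these libraries where they do the work, as an engineer would, in place of code of your own. Each camera call takes 0.05 s, during which the arm holds its last target. There are 200 camera calls.

## Working session

There is one attempt and no reset: what is moved stays moved. The work goes in short steps, Python scripts to look and compute and a tool call to move; the robot and the scene stay as the last step left them, time stands still between calls to the robot, and variables do not carry over. Pictures are saved under pics/ and viewed, at most 10 in all, crops included, and the job is handed in when it is done.

Besides the shell and the picture viewer there is one more tool, called by a JSON object that holds its "name" and its "arguments", one argument or row to a line. jog_arm: Moves the arm, as the interface text tells. Its arguments: {"type":"object","properties":{"deltas":{"type":"array","items":{"type":"array"}},"grip_force":{"type":"number"}},"required":["deltas"]}

```bash
mkdir -p pics; ls; python3 - <<'E'
from station import r
import cv2
s=r.read_state();print({k:s[k] for k in('t','tcp_pos','tool_rot','grip_width','contact_force')},r.tips_ahead)
for n in('side','top'):
    c=r.snapshot(n);cv2.imwrite(f'pics/{n}1.png',c['img']);print(n,c['fx'],c['fy'],c['cx'],c['cy'],c['rvec'],c['tvec'])
E
```

```text
pics
{'t': 0.0, 'tcp_pos': array([ 221.28051949, -610.62884775,  238.48535712]), 'tool_rot': array([ 9.84919683e-01,  1.73009705e-01, -2.14272821e-04, -9.01898942e-04]), 'grip_width': 0.9995228135775829, 'contact_force': array([-0.00120783,  0.68193561, -0.38599069])} 17.0
side 428.453063087111 428.453063087111 319.8510925957396 203.61945595630036 [ 0.58832155 -2.51123941  1.38431035] [401.52740641 256.25277205 712.59819873]
top 487.73158333294276 487.73158333294276 322.4741303010975 199.32989776949537 [ 2.1224422  -2.11852186  0.18464506] [-149.77836811  554.47474222  934.56946399]
```

View pics/top1.png

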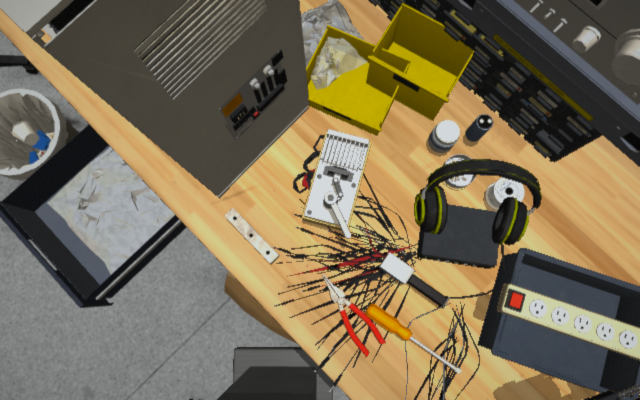

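View pics/side1.png

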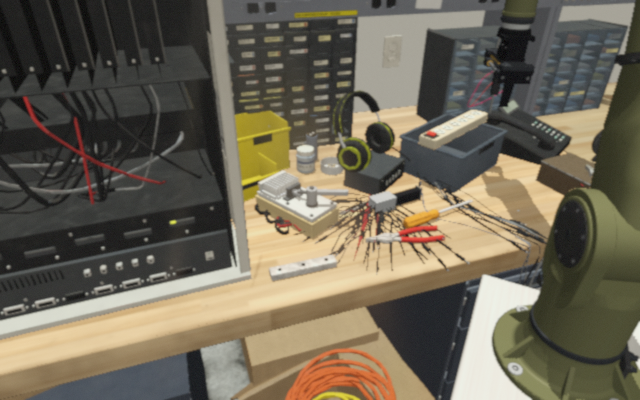

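The top view shows the clamp at about (333,200), with its handle running to (348,235). The bar's fork is at (397,268) and its sleeve reaches (445,300). I'll enlarge both.

```bash
python3 - <<'E'
import cv2
a=cv2.imread('pics/top1.png')[120:320,295:455];cv2.imwrite('pics/topc.png',cv2.resize(a,None,fx=3,fy=3,interpolation=cv2.INTER_CUBIC))
a=cv2.imread('pics/side1.png')[160:250,240:440];cv2.imwrite('pics/sidec.png',cv2.resize(a,None,fx=4,fy=4,interpolation=cv2.INTER_CUBIC))
E
```

```text
(no output)
```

View pics/topc.png

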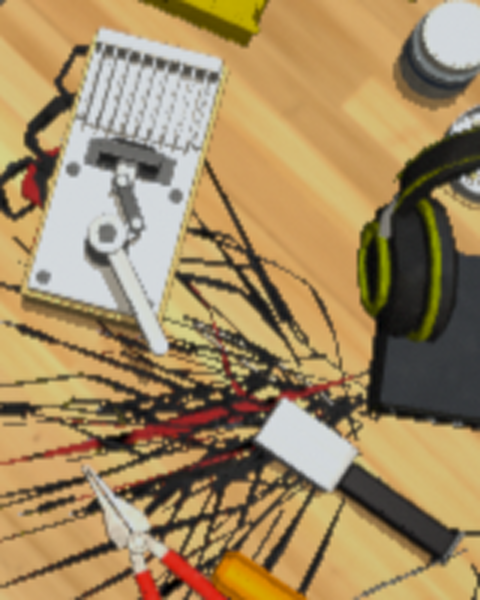

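View pics/sidec.png

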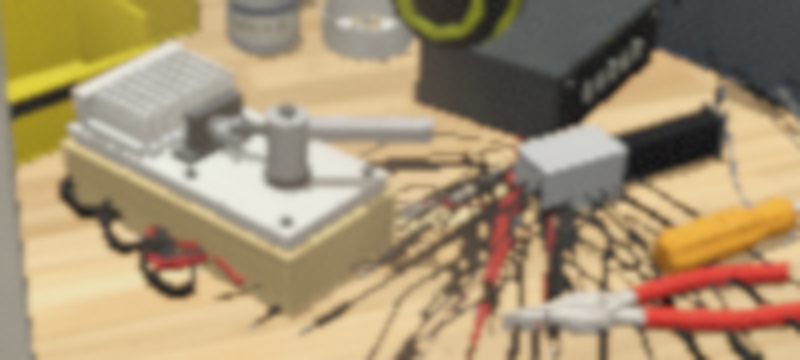

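```bash
cat > h.py <<'E'
import numpy as np,cv2
from station import r
C={'top':(487.7316,322.474,199.330,[2.1224422,-2.11852186,0.18464506],[-149.77836811,554.47474222,934.56946399]),
'side':(428.453,319.851,203.619,[0.58832155,-2.51123941,1.38431035],[401.52740641,256.25277205,712.59819873])}
def bp(n,u,v,z):
    f,cx,cy,rv,t=C[n];R=cv2.Rodrigues(np.array(rv))[0];o=-R.T@np.array(t);d=R.T@[(u-cx)/f,(v-cy)/f,1]
    return o+d*(z-o[2])/d[2]
T=lambda x,y,z:bp('top',295+(x+.5)/3-.5,120+(y+.5)/3-.5,z)
S=lambda x,y,z:bp('side',240+(x+.5)/4-.5,160+(y+.5)/4-.5,z)
E
python3 - <<'E'
from h import *
np.set_printoptions(precision=1,suppress=True)
print('fork roof');q=[T(285,398,37),T(357,455,37),T(333,491,37),T(254,440,37)];print(*q,np.mean(q,0))
print('side roof',S(516,153,37),S(597,124,37),S(628,150,37),S(543,182,37))
print('sleeve end top',T(458,535,32),T(440,556,32),'side',S(722,112,32))
print('sleeve root',T(358,466,32),T(341,488,32))
print('hub z86..',T(107,233,100),'tip',T(161,352,86),T(152,351,92),T(167,346,92),'side tip',S(432,129,86))
print('plate',T(22,292,52),T(160,328,52),T(227,62,52),T(100,30,52),'side',S(292,240,52),S(388,178,52),S(66,140,52))
print('side hub top',S(287,113,110),'base',S(287,182,52))
for n,z in(('top',0),('side',0)):print(n,C[n][4])
E
```

```text
fork roof
[ 449.3 -283.6   37. ] [ 411.7 -330.4   37. ] [ 388.2 -313.8   37. ] [ 421.4 -262.4   37. ] [ 417.7 -297.5   37. ]
side roof [ 447.8 -275.5   37. ] [ 414.  -332.3   37. ] [ 386.4 -310.4   37. ] [ 421.2 -251.3   37. ]
sleeve end top [ 359.9 -396.1   32. ] [ 346.3 -383.7   32. ] side [ 348.  -392.3   32. ]
sleeve root [ 404.7 -331.7   32. ] [ 390.2 -320.    32. ]
hub z86.. [ 549.4 -164.3  100. ] tip [ 474.7 -198.9   86. ] [ 474.7 -192.9   92. ] [ 477.9 -202.5   92. ] side tip [ 475.5 -202.2   86. ]
plate [ 518.4 -107.9   52. ] [ 494.4 -199.8   52. ] [ 678.2 -247.    52. ] [ 701.2 -159.8   52. ] side [ 519.1 -108.2   52. ] [ 497.8 -191.5   52. ] [ 691.8 -142.5   52. ]
side hub top [ 540.3 -144.1  110. ] base [ 549.2 -160.7   52. ]
top [-149.77836811, 554.47474222, 934.56946399]
side [401.52740641, 256.25277205, 712.59819873]
```

```bash
python3 - <<'E'
from h import *
np.set_printoptions(precision=0,suppress=True)
print('screwdriver',bp('top',370,309,15),bp('top',410,335,15),bp('top',460,373,4))
print('pliers red',bp('top',382,342,10),'box',bp('top',420,258,40),bp('top',497,267,40))
def tri(a,b):
    P=[];
    for n in('top','side'):
        f,cx,cy,rv,t=C[n];P.append(np.array([[f,0,cx],[0,f,cy],[0,0,1]])@np.c_[cv2.Rodrigues(np.array(rv))[0],t])
    X=cv2.triangulatePoints(*P,np.array(a,float),np.array(b,float))[:,0];return X[:3]/X[3]
print('cup',tri((422,212),(352,153)),tri((515,225),(380,137)),'band',tri((430,178),(340,115)),tri((480,162),(360,93)),tri((538,190),(385,115)))
print('box corner',tri((420,258),(345,182)),tri((497,267),(379,195)))
print('hubtop',tri((295+107/3,120+233/3),(240+287/4,160+112/4)),'tip',tri((295+160/3,120+350/3),(240+432/4,160+126/4)))
print('gold bin',bp('top',380,130,80),'pc',bp('top',220,193,250),bp('top',310,105,250))
E
```

```text
screwdriver [ 338. -244.   15.] [ 287. -323.   15.] [ 214. -421.    4.]
pliers red [ 273. -268.   10.] box [ 438. -343.   40.] [ 421. -495.   40.]
cup [ 519. -335.  119.] [ 501. -513.   97.] band [ 559. -332.  216.] [ 562. -410.  252.] [ 534. -543.  153.]
box corner [ 480. -333.   42.] [ 459. -540. -104.]
hubtop [ 550. -165.   96.] tip [ 474. -199.   89.]
gold bin [ 691. -264.   80.] pc [528.  14. 250.] [ 677. -130.  250.]
```

The crops show the bar and clamp well. The handle's sweep ends near the headphones, so I'll look at those more closely.

```bash
python3 - <<'E'
import cv2,numpy as np
a=cv2.resize(cv2.imread('pics/top1.png')[145:275,405:545],None,fx=4,fy=4,interpolation=cv2.INTER_CUBIC)[:, :400]
b=cv2.resize(cv2.imread('pics/side1.png')[85:215,320:420],None,fx=4,fy=4,interpolation=cv2.INTER_CUBIC)
cv2.imwrite('pics/hp.png',np.hstack([a,b]))
E
```

```text
(no output)
```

View pics/hp.png

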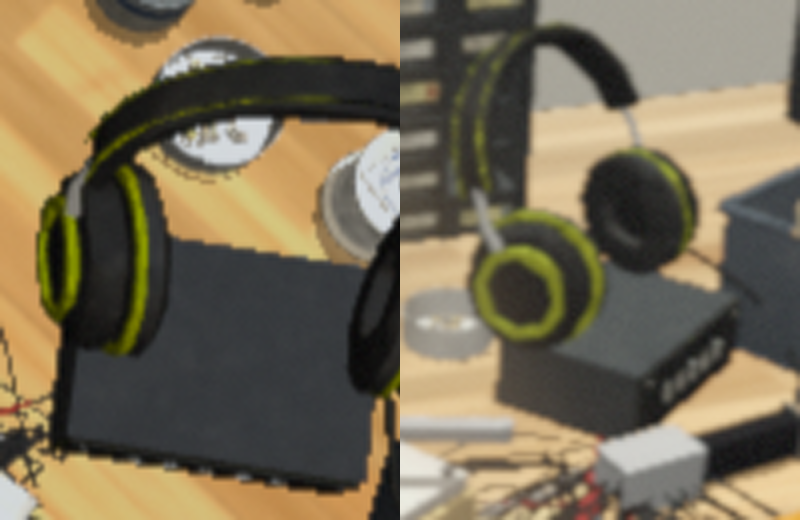

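```bash
python3 - <<'E'
from h import *
np.set_printoptions(precision=0,suppress=True)
def tri(a,b):
    P=[]
    for n in('top','side'):
        f,cx,cy,rv,t=C[n];P.append(np.array([[f,0,cx],[0,f,cy],[0,0,1]])@np.c_[cv2.Rodrigues(np.array(rv))[0],t])
    a=np.array([405+a[0]/4,145+a[1]/4]);b=np.array([320+b[0]/4,85+b[1]/4])
    X=cv2.triangulatePoints(*P,a,b)[:,0];X=X[:3]/X[3]
    q=P[0]@np.r_[X,1];e=q[:2]/q[2]-a;return X,e
for n,a,b in [('ringcentre',(58,258),(118,303)),('ringbottom',(55,318),(120,345)),('ringtop',(60,195),(115,258)),('stem bottom',(75,213),(97,245)),('stem top',(88,165),(78,192)),('band L end',(97,140),(60,190)),('band apex',(300,85),(140,30)),('box near corner',(62,452),(100,400)),('boxtop corner',(65,440),(100,340)),('box right',(365,485),(245,375))]: print(n,*tri(a,b))
E
```

```text
ringcentre [ 527. -335.   95.] [-0. -0.]
ringbottom [ 511. -335.   67.] [-2. -5.]
ringtop [ 543. -334.  127.] [2. 5.]
stem bottom [ 543. -336.  133.] [-0. -1.]
stem top [ 558. -336.  166.] [-0. -0.]
band L end [ 571. -341.  163.] [-0. -1.]
band apex [ 563. -408.  252.] [2. 5.]
box near corner [ 481. -336.   31.] [ -5. -21.]
boxtop corner [ 482. -329.   80.] [ -6. -21.]
box right [ 454. -513.  -30.] [ -3. -13.]
```

```bash
cat > plan.py <<'E'
from h import *
from scipy.spatial.transform import Rotation as Ro
PIV=np.array([550.,-165]);BAR0=np.array([384.,-345]);YAW0=.955;HY0=.45;GX=14;GZ=24;TAU=.3
def rz(a):return np.array([[np.cos(a),-np.sin(a)],[np.sin(a),np.cos(a)]])
def bar(phi,d,off=6.3,tip=44,push=True):
    """origin xy and yaw: trailing leg touching the handle at angle phi, bar lagging by d"""
    hy=HY0+phi;psi=hy-d;t=PIV-85*np.array([np.cos(hy),np.sin(hy)])
    ty=off-(91-tip)*np.tan(d) if push else off   # tip's y in the bar
    return t-rz(psi)@[tip,ty],psi
def grip_tcp(o,psi,zb):  # TCP for bar at o, underside zb
    M=Ro.from_euler('z',psi)*Ro.from_euler('y',TAU)
    g=np.r_[o,zb]+Ro.from_euler('z',psi).apply([GX,0,GZ]);return g+M.apply([0,0,-2]),M
E
python3 - <<'E'
from plan import *
np.set_printoptions(precision=0,suppress=True)
for tau in(0,.3):
  import plan;plan.TAU=tau
  for phi,d in((.4,0),(.6,.1),(.8,.2),(.85,.2),(.9,.2),(.9,.25)):
    o,psi=bar(phi,d);t,M=grip_tcp(o,psi,67)
    sl=[o+rz(psi)@[-55,s] for s in(-10,10)]
    # body: tool frame up = +z here
    c=[t+M.apply([-37.5,s*95,h]) for h in(53,120) for s in(-1,1)]
    print(tau,phi,d,'sleeve',*sl,'body',*c)
E
```

```text
0 0.4 0 sleeve [ 441. -314.] [ 426. -301.] body [ 525. -346.  142.] [ 383. -221.  142.] [ 525. -346.  209.] [ 383. -221.  209.]
0 0.6 0.1 sleeve [ 460. -326.] [ 443. -314.] body [ 547. -350.  142.] [ 392. -239.  142.] [ 547. -350.  209.] [ 392. -239.  209.]
0 0.8 0.2 sleeve [ 480. -335.] [ 462. -325.] body [ 569. -350.  142.] [ 404. -255.  142.] [ 569. -350.  209.] [ 404. -255.  209.]
0 0.85 0.2 sleeve [ 488. -338.] [ 471. -329.] body [ 578. -349.  142.] [ 409. -263.  142.] [ 578. -349.  209.] [ 409. -263.  209.]
0 0.9 0.2 sleeve [ 497. -341.] [ 479. -333.] body [ 588. -347.  142.] [ 414. -269.  142.] [ 588. -347.  209.] [ 414. -269.  209.]
0 0.9 0.25 sleeve [ 490. -338.] [ 472. -329.] body [ 580. -349.  142.] [ 411. -262.  142.] [ 580. -349.  209.] [ 411. -262.  209.]
0.3 0.4 0 sleeve [ 441. -314.] [ 426. -301.] body [ 537. -334.  151.] [ 394. -208.  151.] [ 550. -319.  215.] [ 407. -194.  215.]
0.3 0.6 0.1 sleeve [ 460. -326.] [ 443. -314.] body [ 557. -336.  151.] [ 402. -226.  151.] [ 568. -320.  215.] [ 414. -210.  215.]
0.3 0.8 0.2 sleeve [ 480. -335.] [ 462. -325.] body [ 578. -335.  151.] [ 413. -241.  151.] [ 587. -318.  215.] [ 423. -224.  215.]
0.3 0.85 0.2 sleeve [ 488. -338.] [ 471. -329.] body [ 586. -334.  151.] [ 417. -248.  151.] [ 595. -316.  215.] [ 426. -230.  215.]
0.3 0.9 0.2 sleeve [ 497. -341.] [ 479. -333.] body [ 594. -332.  151.] [ 421. -254.  151.] [ 603. -314.  215.] [ 429. -236.  215.]
0.3 0.9 0.25 sleeve [ 490. -338.] [ 472. -329.] body [ 588. -334.  151.] [ 419. -247.  151.] [ 597. -316.  215.] [ 428. -230.  215.]
```

```bash
python3 - <<'E'
from h import *
im=cv2.imread('pics/side1.png')[0:150,440:600]
cv2.imwrite('pics/grip.png',cv2.resize(im,None,fx=4,fy=4,interpolation=cv2.INTER_CUBIC))
f,cx,cy,rv,t=C['side']
s=r.read_state();M=cv2.Rodrigues(np.array(rv))[0]
from scipy.spatial.transform import Rotation as Ro
T0=Ro.from_quat(s['tool_rot'])
K=np.array([[f,0,cx],[0,f,cy],[0,0,1]])
for n,p in(('tcp',[0,0,0]),('body bottom',[0,0,-53]),('y+95',[0,95,-53]),('y-95',[0,-95,-53]),('x+37',[37,0,-53]),('x-37',[-37,0,-53]),('x+95',[95,0,-53]),('x-95',[-95,0,-53]),('up150',[0,0,-150])):
    w=T0.apply(p)+s['tcp_pos'];q=cv2.projectPoints(w[None],np.array(rv),np.array(t),K,None)[0].ravel();print(n,w.round(),((q-[440,0])*4).round())
E
```

```text
tcp [ 221. -611.  239.] [238. 374.]
body bottom [ 221. -611.  292.] [256. 293.]
y+95 [ 254. -700.  291.] [222. 256.]
y-95 [ 189. -521.  292.] [297. 337.]
x+37 [ 256. -598.  292.] [197. 291.]
x-37 [ 187. -623.  292.] [316. 295.]
x+95 [ 311. -578.  292.] [105. 288.]
x-95 [ 132. -643.  292.] [410. 299.]
up150 [ 221. -611.  389.] [294. 134.]
```

View pics/grip.png

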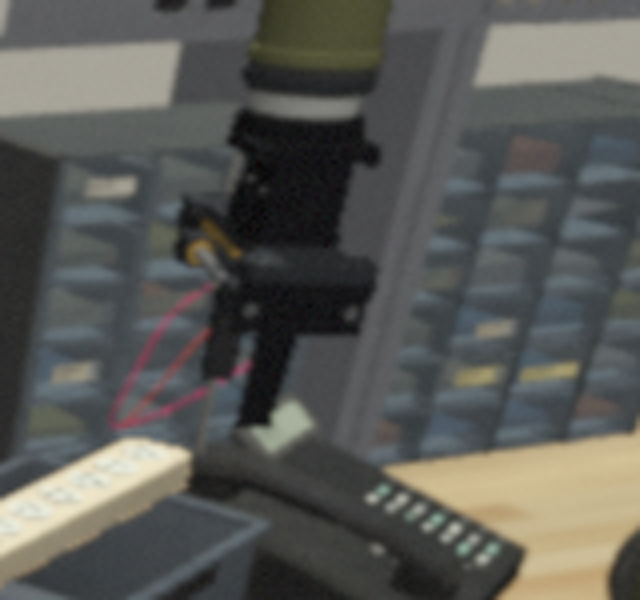

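The crop shows the gripper's crossbar, which is 190 mm wide along the closing axis and only about 40 mm tall. Next I'll compute its clearance to the headphones for several tilts.

```bash
cat > clr.py <<'E'
from plan import *
import plan
X,Y,Z=np.meshgrid(np.linspace(-37.5,37.5,16),np.linspace(-95,95,39),np.linspace(53,95,9));BODY=np.c_[X.ravel(),Y.ravel(),Z.ravel()]
def seg(P,a,b,r):
    a,b=np.array(a,float),np.array(b,float);u=np.clip((P-a)@(b-a)/((b-a)@(b-a)),0,1);return np.linalg.norm(P-a-u[:,None]*(b-a),axis=1).min()-r
def disc(P,a,b,r):  # finite cylinder, signed roughly
    a,b=np.array(a,float),np.array(b,float);L=np.linalg.norm(b-a);n=(b-a)/L;s=(P-a)@n;q=np.linalg.norm(P-a-s[:,None]*n,axis=1)
    dx=np.maximum(np.maximum(-s,s-L),q-r);return dx.min()
def clear(o,psi,zb):
    t,M=grip_tcp(o,psi,zb);P=t+M.apply(BODY);R=Ro.from_euler('z',psi)
    S=np.r_[o,zb]+R.apply([[x,y,z] for x in np.linspace(-55,20,26) for y in(-10,0,10) for z in np.linspace(0,32,5)])
    cup=lambda P:min(disc(P,(527,-334,95),(526,-345,95),32),disc(P,(526,-343,95),(523,-380,95),41))
    band=lambda P:min(seg(P,(543,-337,130),(558,-339,166),4),seg(P,(562,-342,160),(568,-352,195),14))
    return cup(P),band(P),cup(S)
if __name__=='__main__':
  for tau,gx in((0,0),(0,12),(.2,10),(.3,8),(.45,6),(.6,4)):
    plan.TAU,plan.GX=tau,gx
    print(tau,gx,'grasp',np.round(clear(BAR0,YAW0,0),0),'lift',np.round(clear(BAR0,YAW0,60),0),*[(f,d,np.round(clear(*bar(f,d,tip=42),67),0)) for f,d in((0,0),(.4,0),(.6,.1),(.85,.2),(.9,.2))])
E
python3 clr.py
```

```text
0 0 grasp [-0. 65. 97.] lift [16. 64. 82.] (0, 0, array([27., 49., 80.])) (0.4, 0, array([ 6.,  7., 36.])) (0.6, 0.1, array([ 6., -6., 21.])) (0.85, 0.2, array([  6., -13.,   3.])) (0.9, 0.2, array([  7., -13.,  -4.]))
0 12 grasp [-7. 55. 97.] lift [12. 54. 82.] (0, 0, array([27., 48., 80.])) (0.4, 0, array([ 6.,  7., 36.])) (0.6, 0.1, array([ 6., -6., 21.])) (0.85, 0.2, array([ 12., -12.,   3.])) (0.9, 0.2, array([14., -8., -4.]))
0.2 10 grasp [-11.  46.  97.] lift [ 3. 46. 82.] (0, 0, array([27., 47., 80.])) (0.4, 0, array([12.,  8., 36.])) (0.6, 0.1, array([13., -6., 21.])) (0.85, 0.2, array([19., -1.,  3.])) (0.9, 0.2, array([21.,  3., -4.]))
0.3 8 grasp [-11.  45.  97.] lift [-1. 42. 82.] (0, 0, array([27., 47., 80.])) (0.4, 0, array([14.,  8., 36.])) (0.6, 0.1, array([16., -6., 21.])) (0.85, 0.2, array([22.,  2.,  3.])) (0.9, 0.2, array([24.,  7., -4.]))
0.45 6 grasp [-10.  48.  97.] lift [-7. 36. 82.] (0, 0, array([27., 47., 80.])) (0.4, 0, array([17., 10., 36.])) (0.6, 0.1, array([20., -3., 21.])) (0.85, 0.2, array([28.,  9.,  3.])) (0.9, 0.2, array([29., 13., -4.]))
0.6 4 grasp [-11.  53.  97.] lift [-9. 29. 82.] (0, 0, array([28., 47., 80.])) (0.4, 0, array([20., 11., 36.])) (0.6, 0.1, array([24.,  2., 21.])) (0.85, 0.2, array([32., 15.,  3.])) (0.9, 0.2, array([33., 20., -4.]))
```

The headphones may or may not be solid, and that decides how I route the swing. I'll probe the headband gently from above with closed fingertips.

{"name": "jog_arm", "arguments": {
  "deltas": [
    [0,[0,0,7],[0,0,0]],
    [0,[6,3.5,7],[0,0,0]],
    [0,[12,7,7],[0,0,0]],
    [0,[18,10.5,7],[0,0,0]],
    [0,[24,14,7],[0,0,0]],
    [0,[30,17.5,7],[0,0,0]],
    [0,[34.2,20.2,7],[0,0,0]],
    [0,[34.2,20.2,5],[0,0,0]],
    [0,[34.2,20.2,4],[0,0,0]],
    [0,[34.2,20.2,4],[0,0,0]]
  ]
}}

```text
t: 1.35
tcp_pos: [560.7, -411.2, 277.8]
tool_rot: [0.985, 0.171, -0.002, -0.0]
contact_force: [0.2, 0.4, 1.0]
grip_width: 0.023
finger_force: 0.0
```

{"name": "jog_arm", "arguments": {
  "deltas": [
    [0,[0,0,-0.4],[0,0,0]],
    [0,[0,0,-0.8],[0,0,0]],
    [0,[0,0,-0.8],[0,0,0]]
  ]
}}

```text
t: 1.72
tcp_pos: [562.8, -409.7, 271.6]
tool_rot: [0.985, 0.172, -0.0, 0.0]
contact_force: [0.4, 0.2, 0.2]
grip_width: 0.007
finger_force: 0.0
```

```bash
python3 - <<'E'
from h import *
s=r.read_state();print(s['t'],s['tcp_pos'],s['contact_force'],s['joint_pos'])
a=r.snapshot('side')['img'][0:200,250:450];b=r.snapshot('top')['img'][100:300,350:550]
cv2.imwrite('pics/probe.png',cv2.resize(np.hstack([a,b]),None,fx=2,fy=2))
E
```

```text
1.725 [ 562.82602308 -409.71814546  271.56899394] [0.38942757 0.16553701 0.15519348] [ 0.76645472  0.42148771 -0.25117711  1.26318387  0.10270531  1.46933152
 -0.69815585]
```

View pics/probe.png

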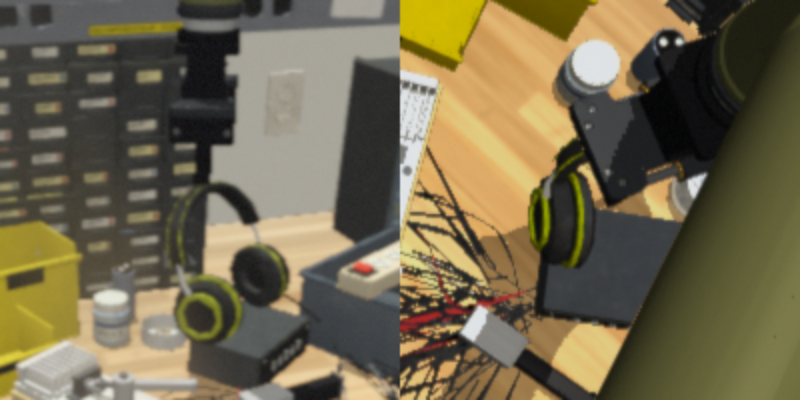

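The side view shows the fingertips right at the headband, overlapping it near crop (205,188). I'll go a little further down.

{"name": "jog_arm", "arguments": {
  "deltas": [
    [0,[0,0,-0.4],[0,0,0]],
    [0,[0,0,-0.8],[0,0,0]],
    [0,[0,0,-0.8],[0,0,0]]
  ]
}}

```text
t: 2.2
tcp_pos: [563.3, -408.9, 262.9]
tool_rot: [0.985, 0.173, -0.0, -0.0]
contact_force: [0.0, 0.5, 0.1]
grip_width: 0.005
finger_force: 0.0
```

{"name": "jog_arm", "arguments": {
  "deltas": [
    [0,[0,0,-0.4],[0,0,0]],
    [0,[0,0,-0.8],[0,0,0]],
    [0,[0,0,-0.8],[0,0,0]]
  ]
}}

```text
t: 2.58
tcp_pos: [563.3, -409.0, 255.0]
tool_rot: [0.985, 0.173, -0.0, -0.0]
contact_force: [0.2, -0.3, -0.6]
grip_width: 0.005
finger_force: 0.0
```

{"name": "jog_arm", "arguments": {
  "deltas": [
    [0,[0,0,-0.8],[0,0,0]],
    [0,[-0.4,0,-0.8],[0,0,0]],
    [0,[-0.8,0,-0.8],[0,0,0]],
    [0,[-0.8,0,-0.8],[0,0,0]]
  ]
}}

```text
t: 3.08
tcp_pos: [555.1, -409.5, 248.0]
tool_rot: [0.985, 0.173, 0.0, 0.0]
contact_force: [-0.6, -0.1, 0.1]
grip_width: 0.001
finger_force: 0.0
```

{"name": "jog_arm", "arguments": {
  "deltas": [
    [0,[-0.5,0,0],[0,0,0]],
    [0,[-1,0,0],[0,0,0]],
    [0,[-1,0,0],[0,0,0]]
  ]
}}

```text
t: 3.45
tcp_pos: [545.0, -409.4, 247.8]
tool_rot: [0.985, 0.173, -0.0, 0.0]
contact_force: [0.4, -0.3, -0.5]
grip_width: 0.003
finger_force: 0.0
```

{"name": "jog_arm", "arguments": {
  "deltas": [
    [0,[-0.5,0,0],[0,0,0]],
    [0,[-1,0,0],[0,0,0]],
    [0,[-1.5,0,0],[0,0,0]]
  ]
}}

```text
t: 3.82
tcp_pos: [530.1, -409.2, 247.6]
tool_rot: [0.985, 0.173, -0.0, 0.0]
contact_force: [-0.3, -0.1, 0.4]
grip_width: 0.004
finger_force: 0.0
```

```bash
python3 - <<'E'
from h import *
c=r.snapshot('side')
a=c['img'][40:150,300:420]
cv2.imwrite('pics/probe2.png',cv2.resize(a,None,fx=5,fy=5,interpolation=cv2.INTER_CUBIC))
E
```

```text
(no output)
```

View pics/probe2.png

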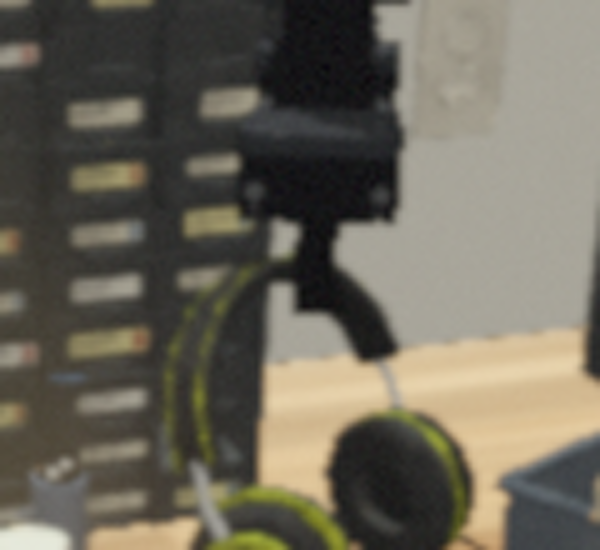

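The fingertip was behind the band before and is in front of it now. It crossed the band with no contact force, so the headphones aren't solid. I'll go to the bar with a vertical grasp.

{"name": "jog_arm", "arguments": {
  "deltas": [
    [5,[-5,2.4,0],[0,0,0.15]],
    [5,[-10,4.8,-2],[0,0,0.3]],
    [5,[-14.3,6.9,-5],[0,0,0.45]],
    [5,[-14.3,6.9,-9],[0,0,0.607]],
    [5,[-14.3,6.9,-12.8],[0,0,0.607]],
    [5,[-14.3,6.9,-12.8],[0,0,0.607]],
    [5,[-14.3,6.9,-12.8],[0,0,0.607]]
  ]
}}

```text
t: 4.75
tcp_pos: [388.4, -340.7, 121.0]
tool_rot: [0.888, 0.459, 0.0, 0.001]
contact_force: [-0.2, 0.5, 0.5]
grip_width: 0.567
finger_force: 0.0
```

```bash
python3 - <<'E'
from h import *
s=r.read_state();print(s['t'],s['tcp_pos'],s['tool_rot'])
c=r.snapshot('wrist');im=c['img'].copy()
print(c['fx'],c['cx'],c['cy'],c['rvec'],c['tvec'])
K=np.array([[c['fx'],0,c['cx']],[0,c['fy'],c['cy']],[0,0,1]])
y=.955;R=np.array([[np.cos(y),-np.sin(y)],[np.sin(y),np.cos(y)]])
def pr(P):
    w=np.array([np.r_[R@p[:2]+[384,-345],p[2]] for p in P]);return np.round(cv2.projectPoints(w,c['rvec'],c['tvec'],K,None)[0]).astype(int)
cv2.polylines(im,[pr([(-55,-10,32),(30,-10,32),(30,10,32),(-55,10,32)])],1,(0,0,255),1)
cv2.polylines(im,[pr([(30,-17.5,37),(91,-17.5,37),(91,17.5,37),(30,17.5,37)])],1,(0,255,0),1)
cv2.imwrite('pics/w1.png',im)
E
```

```text
4.75 [ 388.35904107 -340.68979161  121.0305732 ] [8.88189271e-01 4.59476669e-01 3.83891831e-04 9.28702727e-04]
358.17421893155597 322.88265491209626 199.23778241637896 [-2.70966866  0.86227516  0.13140631] [-514.08326871  -51.11347813  261.81702466]
```

View pics/w1.png

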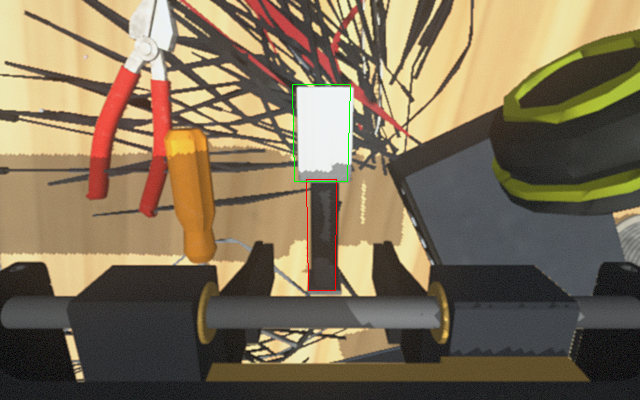

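The wrist view shows the bar model overlaid within about 1 mm: fork at (297–353, 85–180), sleeve at (310–340, 180–290). Down and grip.

{"name": "jog_arm", "arguments": {
  "deltas": [
    [5,[0,0,-4],[0,0,0]],
    [5,[0,0,-7.5],[0,0,0]],
    [5,[0,0,-9.9],[0,0,0]],
    [5,[0,0,-9.9],[0,0,0]],
    [5,[0,0,-9.9],[0,0,0]],
    [1.5,[0,0,-9.9],[0,0,0]],
    [1.5,[0,0,-9.9],[0,0,0]],
    [1.5,[0,0,-9.9],[0,0,0]],
    [1.5,[0,0,-9.9],[0,0,0]]
  ],
  "grip_force": 60
}}

```text
t: 5.92
tcp_pos: [388.0, -340.5, 20.9]
tool_rot: [0.888, 0.459, 0.0, 0.001]
contact_force: [1.2, -0.2, -0.6]
grip_width: 0.225
finger_force: 60.1
```

```bash
python3 - <<'E'
from plan import *
np.set_printoptions(precision=2,suppress=True)
def tcp(phi,tip=48):
    o,psi=bar(phi,0,off=0,tip=tip,push=False);return o+rz(psi)@[6,0],psi
c=np.array([387.5,-340.1]);p0,y0=tcp(0);print('to start',(p0-c)/10,y0-.955,p0)
print('pre (back 0)',)
for ph in np.arange(.05,1.21,.05):
    p,y=tcp(ph);print(round(ph,2),(p-p0)/10, (p-tcp(.6)[0])/10)
E
```

```text
to start [ 4.81 11.99] -0.5049999999999999 [ 435.64 -220.24]
pre (back 0)
0.05 [ 0.29 -0.56] [-4.83  4.93]
0.1 [ 0.61 -1.11] [-4.51  4.38]
0.15 [ 0.95 -1.65] [-4.16  3.85]
0.2 [ 1.33 -2.16] [-3.79  3.33]
0.25 [ 1.72 -2.66] [-3.39  2.83]
0.3 [ 2.14 -3.13] [-2.97  2.36]
0.35 [ 2.59 -3.59] [-2.53  1.91]
0.4 [ 3.05 -4.02] [-2.06  1.48]
0.45 [ 3.54 -4.42] [-1.58  1.07]
0.5 [ 4.05 -4.81] [-1.07  0.69]
0.55 [ 4.57 -5.16] [-0.54  0.33]
0.6 [ 5.12 -5.49] [0. 0.]
0.65 [ 5.68 -5.79] [ 0.56 -0.3 ]
0.7 [ 6.25 -6.07] [ 1.13 -0.58]
0.75 [ 6.83 -6.31] [ 1.72 -0.82]
0.8 [ 7.43 -6.53] [ 2.31 -1.04]
0.85 [ 8.04 -6.71] [ 2.92 -1.22]
0.9 [ 8.65 -6.87] [ 3.54 -1.38]
0.95 [ 9.28 -6.99] [ 4.16 -1.5 ]
1.0 [ 9.91 -7.08] [ 4.79 -1.59]
1.05 [10.54 -7.14] [ 5.42 -1.65]
1.1 [11.17 -7.17] [ 6.06 -1.68]
1.15 [11.81 -7.17] [ 6.69 -1.68]
1.2 [12.44 -7.14] [ 7.32 -1.64]
```

{"name": "jog_arm", "arguments": {
  "deltas": [
    [1.5,[0,0,4],[0,0,0]],
    [1.5,[0,0,8],[0,0,0]],
    [1.5,[0,0,12],[0,0,0]],
    [1.5,[1,3,12],[0,0,-0.13]],
    [1.5,[2.4,6,12],[0,0,-0.27]],
    [1.5,[3.6,9,12],[0,0,-0.4]],
    [1.5,[4.8,12,12],[0,0,-0.505]],
    [1.5,[4.8,12,12],[0,0,-0.505]],
    [1.5,[4.8,12,12],[0,0,-0.505]],
    [1.5,[4.8,12,12],[0,0,-0.505]]
  ]
}}

```text
t: 7.18
tcp_pos: [434.8, -221.1, 140.2]
tool_rot: [0.975, 0.222, -0.0, -0.0]
contact_force: [-0.8, -0.7, -3.1]
grip_width: 0.225
finger_force: 60.0
```

```bash
python3 - <<'E'
from h import *
s=r.read_state();print(s['t'],s['tcp_pos'],s['tool_rot'],s['contact_force'],s['grip_width'],s['joint_pos'])
E
```

```text
7.175 [ 434.79389823 -221.09218442  140.23552371] [ 9.74980279e-01  2.22291032e-01 -3.81463946e-04 -8.61861346e-05] [-0.82907845 -0.71622766 -3.10900553] 0.22482514768056405 [ 0.79313276  0.07221535 -0.38957185  1.95564091  0.03079213  1.12003529
 -0.73142984]
```

{"name": "jog_arm", "arguments": {
  "deltas": [
    [1.5,[0,0,-1.5],[0,0,0]],
    [1.5,[0,0,-2.6],[0,0,0]],
    [1.5,[0,0,-2.6],[0,0,0]]
  ]
}}

```text
t: 7.55
tcp_pos: [434.3, -219.7, 112.8]
tool_rot: [0.975, 0.223, -0.001, -0.001]
contact_force: [0.2, 1.0, -3.9]
grip_width: 0.225
finger_force: 60.0
```

{"name": "jog_arm", "arguments": {
  "deltas": [
    [1.5,[0,0,-1.3],[0,0,0]],
    [1.5,[0,0,-2.7],[0,0,0]],
    [1.5,[0,0,-2.7],[0,0,0]]
  ]
}}

```text
t: 7.92
tcp_pos: [434.3, -219.4, 85.9]
tool_rot: [0.975, 0.223, -0.001, -0.001]
contact_force: [0.2, 0.4, -2.8]
grip_width: 0.227
finger_force: 60.0
```

{"name": "jog_arm", "arguments": {
  "deltas": [
    [1.5,[0.3,-0.55,0.15],[0,0,0.05]],
    [1.5,[0.6,-1.1,0.15],[0,0,0.1]],
    [1.5,[0.95,-1.65,0.15],[0,0,0.15]],
    [1.5,[1.35,-2.15,0.15],[0,0,0.2]],
    [1.5,[1.7,-2.65,0.15],[0,0,0.25]],
    [1.5,[2.15,-3.15,0.15],[0,0,0.3]]
  ]
}}

```text
t: 8.68
tcp_pos: [454.5, -246.5, 88.2]
tool_rot: [0.929, 0.369, -0.002, -0.005]
contact_force: [-7.8, 9.8, 4.7]
grip_width: 0.219
finger_force: 60.2
```

```bash
python3 - <<'E'
from h import *
s=r.read_state();print(s['t'],s['tcp_pos'],s['tool_rot'],s['contact_force'],s['moment'],s['grip_width'])
E
```

```text
8.675 [ 454.54768716 -246.52102513   88.24741609] [ 0.92949967  0.36878145 -0.00237112 -0.004998  ] [-7.84888176  9.78613753  4.6666096 ] [2.56559237 1.52230113 0.59547077] 0.21861027836801364
```

Reaction of about 12.5 N, as expected, so the handle is moving. Continuing the swing.

{"name": "jog_arm", "arguments": {
  "deltas": [
    [1.5,[0.45,-0.45,0],[0,0,0.05]],
    [1.5,[0.9,-0.9,0],[0,0,0.1]],
    [1.5,[1.4,-1.3,0],[0,0,0.15]],
    [1.5,[1.9,-1.7,0],[0,0,0.2]],
    [1.5,[2.45,-2.0,0],[0,0,0.25]],
    [1.5,[3.0,-2.35,0],[0,0,0.3]],
    [1.5,[3.55,-2.65,0],[0,0,0.35]],
    [1.5,[4.1,-2.95,0],[0,0,0.4]]
  ]
}}

```text
t: 9.68
tcp_pos: [495.7, -279.3, 88.4]
tool_rot: [0.838, 0.545, -0.002, -0.003]
contact_force: [-5.5, 3.9, 0.5]
grip_width: 0.226
finger_force: 60.0
```

{"name": "jog_arm", "arguments": {
  "deltas": [
    [1.5,[0.6,-0.25,0],[0,0,0.05]],
    [1.5,[1.2,-0.45,0],[0,0,0.1]],
    [1.5,[1.8,-0.65,0],[0,0,0.15]],
    [1.5,[2.4,-0.8,0],[0,0,0.2]],
    [1.5,[3.0,-0.9,0],[0,0,0.25]],
    [1.5,[3.65,-1.0,0],[0,0,0.3]]
  ]
}}

```text
t: 10.42
tcp_pos: [537.6, -291.4, 89.7]
tool_rot: [0.748, 0.663, 0.002, 0.003]
contact_force: [7.2, -0.2, -6.9]
grip_width: 0.224
finger_force: 60.1
```

{"name": "jog_arm", "arguments": {
  "deltas": [
    [1.5,[0.65,-0.05,0],[0,0,0.05]],
    [1.5,[1.25,-0.1,0],[0,0,0.1]],
    [1.5,[1.9,-0.1,0],[0,0,0.15]],
    [1.5,[2.5,-0.05,0],[0,0,0.2]],
    [1.5,[2.5,-0.05,0],[0,0,0.2]],
    [1.5,[2.5,-0.05,0],[0,0,0.2]]
  ]
}}

```text
t: 11.18
tcp_pos: [559.2, -291.7, 89.0]
tool_rot: [0.679, 0.734, -0.0, -0.0]
contact_force: [0.5, -0.2, -3.2]
grip_width: 0.224
finger_force: 60.0
```

```bash
python3 - <<'E'
from h import *
s=r.read_state();print(s['t'],s['tcp_pos'],s['tool_rot'],s['contact_force'],s['moment'],s['grip_width'])
a=r.snapshot('top')['img'][110:290,270:470];b=r.snapshot('side')['img'][150:250,240:440]
a=cv2.resize(a,None,fx=2,fy=2);b=cv2.resize(b,None,fx=2,fy=2)
w=r.snapshot('wrist')['img'];w=cv2.resize(w,(320,200))
cv2.imwrite('pics/shut.png',np.hstack([a,np.vstack([b,cv2.resize(w,(400,160))])]))
E
```

```text
11.175 [ 559.23503884 -291.71515975   88.96559907] [ 6.78982679e-01  7.34154268e-01 -1.17652556e-04 -1.36565982e-04] [ 0.46451063 -0.22632725 -3.21779375] [-0.0405401  -0.11574518 -0.02335322] 0.22388536108077095
```

After dead point the handle pulled the fork along (+7 N in x). At 1.2 rad nothing touches, which fits a shut clamp. Now I'll lift off and carry the bar back.

{"name": "jog_arm", "arguments": {
  "deltas": [
    [1.5,[0,0,2],[0,0,0]],
    [1.5,[0,0,4],[0,0,0]],
    [1.5,[0,0,6],[0,0,0]],
    [1.5,[0,0,6],[0,0,0]]
  ]
}}

```text
t: 11.82
tcp_pos: [561.2, -292.3, 152.4]
tool_rot: [0.679, 0.734, 0.001, 0.003]
contact_force: [0.2, -0.8, -3.1]
grip_width: 0.224
finger_force: 60.0
```

{"name": "jog_arm", "arguments": {
  "deltas": [
    [1.5,[-4,-0.5,0],[0,0,-0.14]],
    [1.5,[-8,-1.5,0],[0,0,-0.28]],
    [1.5,[-12,-3,0],[0,0,-0.42]],
    [1.5,[-15,-4,0],[0,0,-0.56]],
    [1.5,[-17.25,-4.85,0],[0,0,-0.695]],
    [1.5,[-17.25,-4.85,0],[0,0,-0.695]],
    [1.5,[-17.25,-4.85,0],[0,0,-0.695]]
  ]
}}

```text
t: 12.7
tcp_pos: [387.7, -339.6, 149.0]
tool_rot: [0.888, 0.46, 0.0, 0.0]
contact_force: [0.2, -0.5, -3.4]
grip_width: 0.227
finger_force: 60.0
```

```bash
python3 - <<'E'
from h import *
s=r.read_state();print(s['t'],s['tcp_pos'],s['tool_rot'],s['contact_force'],s['grip_width'])
a=r.snapshot('top')['img'][110:310,280:480];b=r.snapshot('side')['img'][130:250,240:440]
a=cv2.resize(a,None,fx=2,fy=2,interpolation=cv2.INTER_CUBIC);b=cv2.resize(b,None,fx=2,fy=2,interpolation=cv2.INTER_CUBIC)
w=cv2.resize(r.snapshot('wrist')['img'],(400,250))
im=np.vstack([np.hstack([a,np.vstack([b,w[:160]])])]);print(im.shape)
cv2.imwrite('pics/after.png',im)
E
```

```text
12.7 [ 387.71735299 -339.55979108  149.04815471] [8.87742978e-01 4.60339315e-01 3.44617574e-04 4.64822337e-05] [ 0.18752139 -0.49112947 -3.43222291] 0.22655154644648906
(400, 800, 3)
```

View pics/after.png

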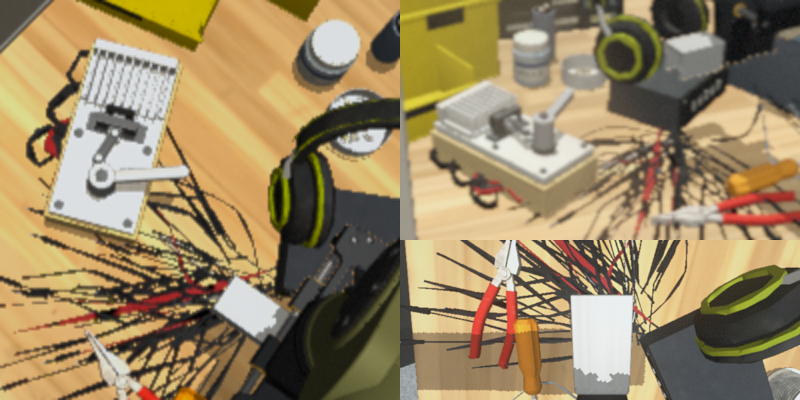

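The handle now points from the hub at (102,178) to (188,172), which is its shut position. The heat sink is still seated and the bar hangs level over its old place. Lowering it there.

{"name": "jog_arm", "arguments": {
  "deltas": [
    [1.5,[0,0,-4],[0,0,0]],
    [1.5,[0,0,-8],[0,0,0]],
    [1.5,[0,0,-11],[0,0,0]],
    [1.5,[0,0,-12],[0,0,0]],
    [1.5,[0,0,-12.5],[0,0,0]],
    [1.5,[0,0,-12.7],[0,0,0]],
    [1.5,[0,0,-12.7],[0,0,0]]
  ]
}}

```text
t: 13.72
tcp_pos: [387.6, -340.6, 23.0]
tool_rot: [0.888, 0.46, 0.0, 0.001]
contact_force: [-0.1, -0.5, -3.6]
grip_width: 0.225
finger_force: 60.0
```

{"name": "jog_arm", "arguments": {
  "deltas": [
    [1.5,[0,0,-0.1],[0,0,0]],
    [1.5,[0,0,-0.1],[0,0,0]],
    [1.5,[0,0,-0.1],[0,0,0]]
  ]
}}

```text
t: 14.1
tcp_pos: [387.0, -340.2, 21.2]
tool_rot: [0.888, 0.459, 0.0, 0.0]
contact_force: [0.6, 0.1, -2.6]
grip_width: 0.221
finger_force: 60.0
```

Just above the bench with the bar's weight still mostly on the gripper. Down a touch more, then release and retreat.

{"name": "jog_arm", "arguments": {
  "deltas": [
    [1.5,[0,0,-0.1],[0,0,0]],
    [1.5,[0,0,-0.1],[0,0,0]],
    [3,[0,0,-0.1],[0,0,0]],
    [5,[0,0,-0.1],[0,0,0]],
    [5,[0,0,-0.1],[0,0,0]],
    [5,[0,0,-0.1],[0,0,0]],
    [5,[0,0,3],[0,0,0]],
    [5,[0,0,8],[0,0,0]],
    [5,[0,0,14],[0,0,0]],
    [5,[-3,-5,20],[0,0,0]],
    [5,[-6,-10,20],[0,0,0]],
    [5,[-6,-10,20],[0,0,0]]
  ],
  "grip_force": 5
}}

```text
t: 15.6
tcp_pos: [323.6, -444.7, 222.4]
tool_rot: [0.89, 0.456, -0.001, 0.002]
contact_force: [-0.4, 0.6, -0.4]
grip_width: 0.575
finger_force: 0.0
```

```bash
python3 - <<'E'
from h import *
s=r.read_state();print(s['t'],s['tcp_pos'],s['contact_force'],s['grip_width'])
# bar check against the first side picture around the bar, and the fork's bright roof centroid
a=cv2.imread('pics/side1.png');b=r.snapshot('side')['img']
d=cv2.absdiff(a,b)[180:230,360:430].max(2);print('side diff px>60 near bar:',(d>60).sum(),'of',d.size)
def roof(im):
    m=(cv2.cvtColor(im,cv2.COLOR_BGR2HSV)[160:230,360:410]);k=((m[...,1]<40)&(m[...,2]>130)).nonzero();return k[1].mean()+360,k[0].mean()+160,len(k[0])
print(roof(a),roof(b))
E
```

```text
15.6 [ 323.58434554 -444.6673501   222.39055082] [-0.37047123  0.57543613 -0.3858843 ] 0.5749725079480222
side diff px>60 near bar: 53 of 3500
(np.float64(382.0180995475113), np.float64(197.18552036199094), 221) (np.float64(382.4642857142857), np.float64(197.59821428571428), 224)
```

The bar lies back within about 1 px of where it started, and the gripper is clear. Handing in.

```bash
python3 -c "
from station import r
print(r.job_done())"
```

```text
the job is handed in; nothing more can be done
None
```

I handed the job in at about 15.6 s: the clamp is snapped shut using the bar's fork, the heat sink is still seated in its fixture, and the bar is back flat on the bench where it was found, the same way up.

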